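Re-clock a clamped conduit elbow

ROBOT

A 7-joint arm with a two-finger parallel gripper is mounted at the origin on the work surface. World frame = base frame: x ahead of the robot, y to its left, z up, the work surface at z = 0. Lengths are in m, angles in rad, forces in N, time in s.
With the tool pointing down it reaches from about 0.425 to 0.8 m from the base axis. Payload 8.3 kg.
Tool frame: the origin (TCP) lies midway between the tips of the shut fingers; the grasp point (between the pads) lies 19 mm behind it (robot.grip_depth is the distance from the TCP to the grasp point, in m); z points along the fingers, y is the direction in which the jaws open and shut (so a half turn about z gives the same grasp; the last joint's range is limited). The gripper opens to 85 mm and grips with 20 to 120 N. Pads are 22 mm wide; open, the fingers measure 114 mm over their backs; the gripper's body (76 mm by 85 mm) begins 54 mm behind the grasp point. The pads swing forward as they close: fully open they stand 13 mm farther back than shut.
Start: joints at [1.197, 0.383, 0.016, 1.37, -0.006, 1.388, -0.046], TCP at [0.191, -0.595, 0.231] pointing down, gripper open.
Joint ranges: [-2.95, 2.95], [-0.25, 2.06], [-1.52, 1.56], [0.18, 2.33], [-1.44, 4.58], [0.02, 2.06], [-3.01, 3.01]. Speed limits (rad/s): [2.39, 2.39, 3.01, 3.01, 3.14, 3.14, 3.14].

INTERFACE

Orientations are given as a rotation vector (axis times angle).
In Python, from bench import robot gives the robot as it stands. The module is installed in compiled form; this text tells all that it offers.
- The arm moves only by the shell command python3 -m handwheel 'ROWS'. ROWS is JSON, a list of rows, each a list of 7 numbers: the opening, from 0 (shut) to 1 (fully open), then the shift along the tool's x, y, z normalised to -1 to 1, where 1 is 0.25 m, then the turn, a rotation vector about the tool's x, y, z normalised to -1 to 1, where 1 is pi/4 rad. In form: [[jaw, dx, dy, dz, ax, ay, az], ...]. A call has exactly 5 rows; each row is the pose to reach, as a shift and turn from the pose measured when the call began, along the tool's axes at that moment; what a row does not reach only later rows make up. A row lasts 1/12 s, in which the tool goes at most 41.7 mm and 7.16 degrees, less where a joint would pass 70% of its speed; a pose out of reach is approached as far as the arm can. A call with a number of a shift or a turn outside -1 to 1 is refused whole. A call with a gripper value outside its range is refused whole. The fingers move at their own pace and stop on an object; the grip force is fixed at half the most. Time passes only in rows, so rows that repeat a pose let the fingers close, or fill a call up. It gives the time, the measured TCP pose, the force and the opening at its end, in the units of the state.
- robot.get_obs(): the state, without advancing time (a new reading comes with each control period).
- robot.snapshot(name): name is "side" or "top"; returns the picture (420x560x3 uint8, blue, green, red); there is no depth.
- robot.calibration(name): a dict with "vfov" (degrees; the focal length in pixels is half the picture's height over the tangent of half this angle, whatever the lens; pixels are square), "cx", "cy" (the principal point, pixels), "k1" (the pictures are not rectified: a ray, as slopes to the right and down, at radius r is drawn at 1 + k1 r^2 times it, then the intrinsics apply), "R" (3x3) and "t" (3): a world point X has camera coordinates R X + t. Camera axes: x right, y down, z forward; pixel columns grow to the right and rows downward; lengths in m; the calibration is good to about 2 mm. A picture is of the moment at which its call begins. calibration takes no time and is no camera call.
- robot.close_job(): hands the job in, once; it reports no verdict.
The state is a dict: "t": time; "joint_pos": joint angles; "qd": joint speeds; "joint_torque": joint torques, N m; "position": TCP position; "orientation": TCP orientation; "force": force on the tool from outside, world axes, zero at the start; "ft_torque": the same for the moment, N m; "grip_width": finger opening in m.
Only numpy, scipy, OpenCV 4.12 (cv2) and the standard library are available. Lean on these libraries where they do the work, as an engineer would, in place of code of your own. Each camera call takes 0.05 s, during which the arm holds its last target. There are 200 camera calls.

TASK

The conduit elbow is clamped on its plate pointing the wrong way. Back off the clamp's T-knob just enough to free the elbow (counter-clockwise, never more than half a turn), turn the elbow on its seat until its outlet looks straight at the open conduit stub of the junction box, then screw the knob fully home again so that the elbow is held in line. Do not force the elbow round while it is clamped, and leave the screwdriver, the coupling and the tray alone.

Things in the scene. Friction and masses are not known exactly. Their poses are not given: they have to be found in the camera images.
- knob (a joint): Angle of the clamp's black T-knob, vertical axis. 0 = screwed fully home on its stop (tight); grows counter-clockwise from above (loosening). Starts 0 to 0.12. The fork presses on the elbow's flange below about 0.8 rad and is clear of it above 1.0; half a turn is 3.14. Fork lift 1.5 mm per rad. Stays where left (friction 0.09 N m; 0.13 to tighten near home).
- knob_grip (a point): Grip point of the T-knob, on its axis, 51 mm above the bench; turns with it. Its upright bar is 48 mm long (this x axis), 14 mm wide (y), 30 mm tall (31 to 61 mm above the bench); below it a steel washer 28 mm across, then the fork's tail, 36 mm wide, top 24 mm above the bench. 105 mm from the elbow's turning axis, on the side away from the junction box.
- elbow_grip (a point): Centre of the aluminium conduit elbow's box-shaped upper body, on its vertical turning axis, 64 mm above the bench; x along the outlet. Body 34 mm wide (y) with flat sides, 46 to 82 mm above the bench plus a 2 mm cover, from 22 mm behind to 50 mm ahead of this point. Below: neck 30 mm across, round flange 72 mm across and 8 mm thick. Loose part, about 0.45 kg.
- elbow_mouth (a point): Centre of the elbow's outlet face (hub 34 mm across), 66 mm from the turning axis along the outlet; x axis points out of the mouth.
- stub_mouth (a point): Centre of the open end of the fixed steel conduit stub (33 mm across) of the junction box (white, open, 160 x 180 x 105 mm), 64 mm above the bench, 82 mm from the elbow's turning axis. x points from that axis into the stub: in line when the elbow's x points the same way, faces 16 mm apart. The elbow starts 0.55 to 1.45 rad counter-clockwise of it, from above.
- plate: White steel plate fixed on the bench, 170 x 250 x 6 mm, with four low pins between which the elbow's flange turns (1 mm play), and a steel fork clamp lying over the flange on both sides of the neck (fork top 24 mm above the bench). Origin on the elbow's turning axis at bench level; the knob is 105 mm along -y.
- screwdriver: Bystander: screwdriver with black handle, lying on the bench.
- coupling: Bystander: plain steel conduit coupling, a tube 42 mm across and 45 mm tall, standing; origin under its centre.
- tray: Bystander: empty grey plastic parts tray 100 x 140 x 35 mm; origin under its centre.
Mind the look-alikes: they are no part of the job. Of the things that look like the part that bears elbow_grip, the largest one is meant.

How it is judged:
By the outcome, as a careful person would: the job done as asked, in the order asked, and still so for the second after the job is handed in, with the robot touching nothing.
It also fails if it takes over 64 s, if anything falls off the work surface, if the arm or the gripper's body presses on something with over 40 N, if the wrist force passes 120 N, or if a joint passes its speed limit or range.

## Working session

There is one attempt and no reset: what is moved stays moved. The work goes in short steps, Python scripts to look and compute and a shell command to move; the robot and the scene stay as the last step left them, time stands still between calls to the robot, and variables do not carry over. Pictures are saved under pics/ and viewed, on a budget of 10 in all, crops included, one or two more only if the job needs it, and the job is handed in when it is done.

```bash
mkdir -p pics; python3 - <<'E'
from bench import robot
import cv2
for n in("top","side"):
    cv2.imwrite(f"pics/{n}0.png",robot.snapshot(n)); c=robot.calibration(n); print(n,c)
print(robot.get_obs(),robot.grip_depth)
E
```

```text
top {'vfov': 46.31451501326043, 'cx': 268.9336446737343, 'cy': 208.4539070740441, 'k1': -0.12330975773779125, 'R': array([[ 0.02705183, -0.99931719, -0.02516631],
       [-0.98601117, -0.0225326 , -0.16514918],
       [ 0.16446936,  0.02928185, -0.98594747]]), 't': array([-0.04478421,  0.51208531,  1.00998843])}
side {'vfov': 42.01824755553747, 'cx': 267.08965606763263, 'cy': 211.31546483642023, 'k1': -0.21727875172341599, 'R': array([[-0.93976295, -0.34147539, -0.01549711],
       [-0.17510646,  0.51985001, -0.83611823],
       [ 0.29356997, -0.78303929, -0.54833033]]), 't': array([0.4805761 , 0.16826039, 0.97111872])}
{'t': 0.1, 'joint_pos': array([ 1.19706539,  0.3841719 ,  0.01637546,  1.371024  , -0.00625158,
        1.38819994, -0.04647319]), 'qd': array([-0.00191496, -0.00268619, -0.00078146, -0.00267626, -0.00163865,
        0.00113168,  0.00144182]), 'joint_torque': array([ 3.25890971e-03, -6.29130077e+01,  8.48052073e-01, -3.72756672e+01,
        1.70409714e-02,  1.06291237e-02,  8.33316903e-05]), 'position': array([ 0.19104079, -0.59462199,  0.23037912]), 'orientation': array([-3.10200548e+00, -4.86176074e-01,  5.38941905e-04]), 'force': array([0.53099022, 0.59168182, 0.13636853]), 'ft_torque': array([ 0.01422658, -0.02591219,  0.00234122]), 'grip_width': 0.08532801625408919} 0.0187
```

View pics/top0.png

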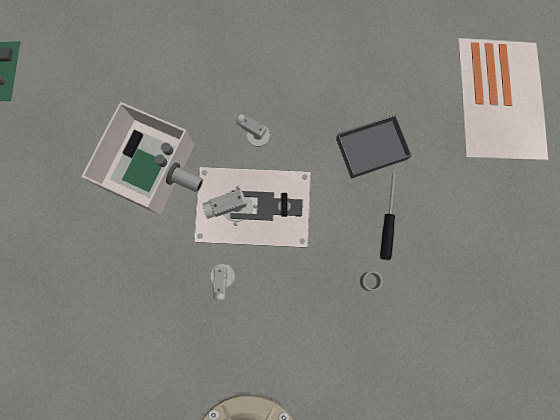

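View pics/side0.png

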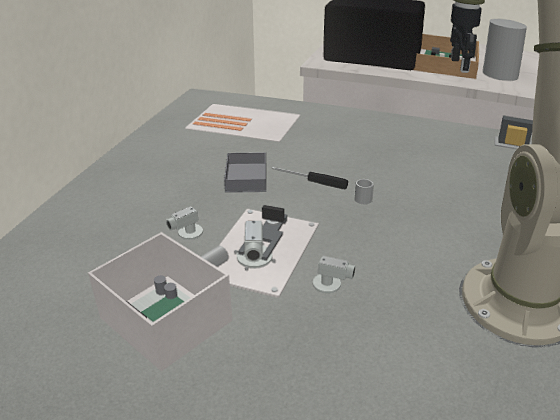

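The top view shows the plate around (195-310, 168-246) with the elbow at about (226,203), the knob bar at (284,204) and the stub mouth at (202,184). I'll take a magnified crop and cast rays from it.

```bash
cat > h.py <<'E'
import numpy as np,cv2
from bench import robot
def cam(n):
    c=robot.calibration(n);f=210/np.tan(np.radians(c["vfov"])/2)
    return np.array([[f,0,c["cx"]],[0,f,c["cy"]],[0,0,1]]),np.array([c["k1"],0,0,0.]),np.array(c["R"]),np.array(c["t"])
def ray(n,px,z):
    K,d,R,t=cam(n);p=cv2.undistortPoints(np.array(px,float).reshape(-1,1,2),K,d).reshape(-1,2)
    D=np.c_[p,np.ones(len(p))]@R; C=-R.T@t
    return C+D*((z-C[2])/D[:,2])[:,None]
def proj(n,X):
    K,d,R,t=cam(n);return cv2.projectPoints(np.array(X,float).reshape(-1,1,3),cv2.Rodrigues(R)[0],t,K,d)[0].reshape(-1,2)
def crop(n,u,v,w,h,s,name):
    im=robot.snapshot(n);c=cv2.resize(im[v:v+h,u:u+w],None,fx=s,fy=s,interpolation=cv2.INTER_CUBIC);cv2.imwrite("pics/"+name,c);return im
E
python3 - <<'E'
from h import *
im=crop("top",160,150,160,110,5,"crop0.png")
m=(im.max(2)<40).astype(np.uint8);m[:, :270]=0;m[:,300:]=0;m[:180]=0;m[230:]=0
cs=cv2.findContours(m,0,1)[0]
for c in cs:
    if cv2.contourArea(c)>20: print(cv2.minAreaRect(c))
print("plate?",ray("top",[(200,168),(310,171),(308,246),(195,242)],.006).round(4))
E
```

```text
((283.5, 204.0), (22.0, 5.0), 90.0)
plate? [[ 0.6083  0.1277  0.006 ]
 [ 0.6064 -0.1208  0.006 ]
 [ 0.4377 -0.1186  0.006 ]
 [ 0.4403  0.1303  0.006 ]]
```

View pics/crop0.png

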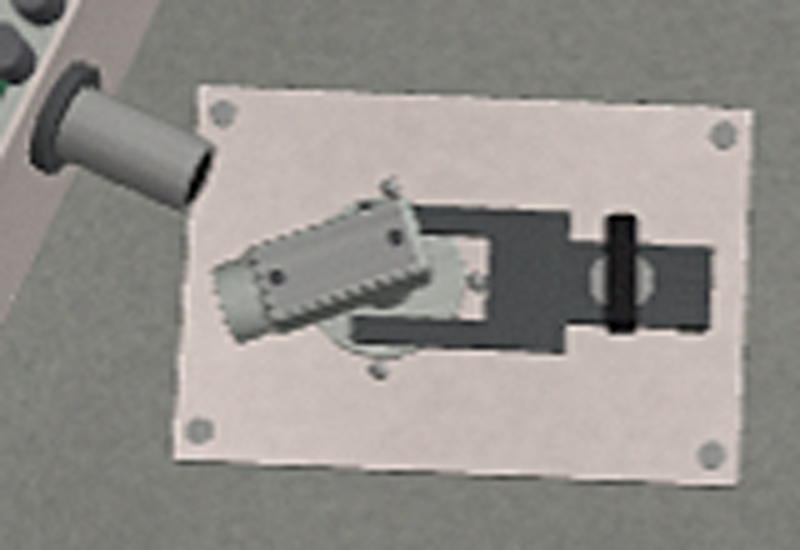

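The magnified crop gives these positions:
- Flange pins at (390,186), (378,371) and (477,281).
- Cover screws at (277,276) and (397,236).
- Knob bar at (621,272), nearly vertical in the picture.
- Stub mouth centre near (199,178).

```bash
python3 - <<'E'
from h import *
P=lambda l:[(160+(u+.0)/5,150+(v+.0)/5) for u,v in l]
pins=ray("top",P([(390,186),(378,371),(477,281)]),.018);A=(pins[0]+pins[1])/2
print("pins",pins,A)
s=ray("top",P([(277,276),(397,236)]),.084);d=s[0]-s[1];print("screws",s,np.arctan2(d[1],d[0]))
k=ray("top",P([(622,213),(622,332)]),.061);print("knob",k,k.mean(0),np.linalg.norm(k[0]-k[1]))
k2=k.mean(0);print("dist knob-axis",np.linalg.norm((A-k2)[:2]),np.arctan2(*(A-k2)[1::-1]))
m=ray("top",P([(199,178)]),.064)[0];v=m-A;print("stub",m,np.hypot(*v[:2]),np.arctan2(v[1],v[0]))
up=ray("top",P([(95,88),(205,146)]),.064);lo=ray("top",P([(65,148),(182,207)]),.064)
for q in(up,lo): e=q[0]-q[1];print(np.arctan2(e[1],e[0]))
c=ray("top",P([(199,430),(223,112),(722,134),(711,455)]),.009);print(c)
print("yaw tool x",cv2.Rodrigues(robot.get_obs()["orientation"])[0].round(3))
print("side proj",proj("side",[[*A[:2],.084],[*k2[:2],.061],[*m[:2],.064]]))
E
```

```text
pins [[ 0.56316869  0.03849527  0.018     ]
 [ 0.4804996   0.04065144  0.018     ]
 [ 0.52138713 -0.00141744  0.018     ]] [0.52183415 0.03957335 0.018     ]
screws [[0.51032874 0.07761651 0.084     ]
 [0.52823462 0.02849008 0.084     ]] 1.9203172606425993
knob [[ 0.54458949 -0.06432271  0.061     ]
 [ 0.49373401 -0.06543151  0.061     ]] [ 0.51916175 -0.06487711  0.061     ] 0.050867567149845194
dist knob-axis 0.10448464638597346 1.545216606714291
stub [0.55529195 0.11577345 0.064     ] 0.08322186971610593 1.1570619916653704
1.10547042033272
1.1270242738808953
[[ 0.45352358  0.11973559  0.009     ]
 [ 0.59754957  0.11613975  0.009     ]
 [ 0.59201849 -0.10828244  0.009     ]
 [ 0.44812668 -0.10565592  0.009     ]]
yaw tool x [[ 0.952  0.306 -0.001]
 [ 0.306 -0.952  0.001]
 [-0.    -0.002 -1.   ]]
side proj [[254.22815143 225.52514074]
 [273.74940875 207.77955099]
 [222.85756274 253.33365967]]
```

Measured geometry agrees with the given sizes: knob to axis 104 mm (105 given), stub mouth to axis 83 mm (82 given), bar 51 mm long (48 given). The elbow's yaw is 1.92 and the stub's about 1.14. I'm moving toward the knob.

```bash
python3 -m handwheel '[[0.5,0.12,-0.1,0,0,0,0],[0.5,0.24,-0.2,0,0,0,0],[0.5,0.36,-0.31,0,0,0,0],[0.5,0.48,-0.41,0,0,0,0],[0.5,0.6,-0.51,0,0,0,0]]'
python3 -m handwheel '[[0.5,0.12,-0.1,0.02,0,0,0],[0.5,0.24,-0.2,0.04,0,0,0.1],[0.5,0.36,-0.31,0.06,0,0,0.2],[0.5,0.48,-0.41,0.08,0,0,0.3],[0.5,0.6,-0.51,0.1,0,0,0.38]]'
python3 - <<'E'
from h import *
o=robot.get_obs();R=cv2.Rodrigues(o["orientation"])[0];print(R.round(3),o["position"],(R.T@(np.array([.519,-.065,.12])-o["position"]))/.25,np.arctan2(R[1,0],R[0,0]),o["joint_pos"],o["t"])
E
```

```text
t: 0.57
position: [0.2954, -0.4255, 0.2304]
orientation: [-3.102, -0.486, 0.001]
force: [1.1, -0.8, -0.4]
grip_width: 0.0425
t: 0.98
position: [0.3996, -0.2563, 0.2055]
orientation: [-3.14, -0.013, 0.001]
force: [0.8, -0.7, -0.1]
grip_width: 0.0428
[[ 1.     0.008 -0.001]
 [ 0.008 -1.     0.001]
 [-0.001 -0.001 -1.   ]] [ 0.39964281 -0.25632393  0.20545382] [ 0.48390382 -0.76093093  0.34245388] 0.008125254200034005 [ 0.74058134  0.08818694 -0.25104184  1.79504765  0.02212251  1.26252449
 -1.07893894] 0.9833
```

```bash
python3 -m handwheel '[[0.5,0.08,-0.13,0.05,0,0,0],[0.5,0.16,-0.26,0.1,0,0,0],[0.5,0.24,-0.39,0.15,0,0,0],[0.5,0.32,-0.52,0.2,0,0,0],[0.5,0.4,-0.64,0.25,0,0,0]]'
python3 -m handwheel '[[0.5,0.04,-0.06,0.04,0,0,0],[0.5,0.08,-0.12,0.09,0,0,0],[0.5,0.08,-0.12,0.09,0,0,0],[0.5,0.08,-0.12,0.09,0,0,0],[0.5,0.08,-0.12,0.09,0,0,0]]'
python3 - <<'E'
from h import *
o=robot.get_obs();R=cv2.Rodrigues(o["orientation"])[0];print(o["position"],(R.T@(np.array([.519,-.065,.036])-o["position"]))/.25,np.arctan2(R[1,0],R[0,0]),o["t"])
im=robot.snapshot("side");cv2.imwrite("pics/s1.png",cv2.resize(im[110:290,180:360],None,fx=3.3,fy=3.3))
E
```

```text
t: 1.4
position: [0.4988, -0.0932, 0.1426]
orientation: [-3.14, -0.014, 0.001]
force: [0.8, -0.2, -0.6]
grip_width: 0.0426
t: 1.82
position: [0.5182, -0.064, 0.1202]
orientation: [-3.141, -0.012, 0.002]
force: [-1.2, -0.2, 0.1]
grip_width: 0.0422
[ 0.5182109  -0.06399136  0.12019328] [0.00348446 0.0044087  0.3367652 ] 0.0077303988275225465 1.8167
```

View pics/s1.png

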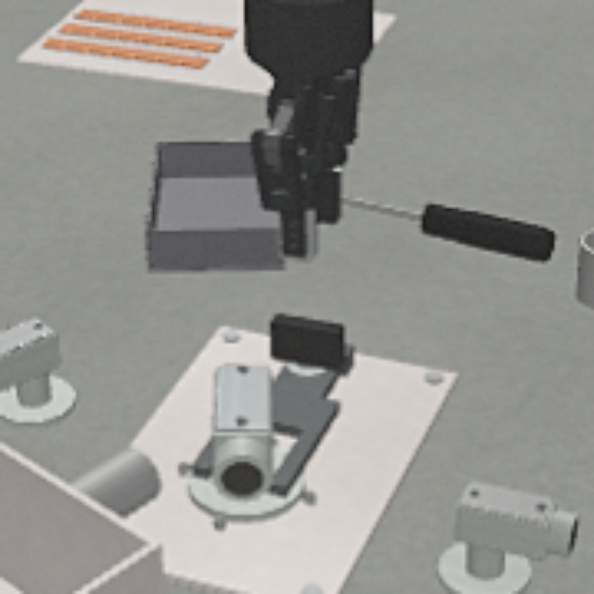

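The gripper is above the knob with its jaws across the bar (bar at about (308,340) in the crop). Descending and closing.

```bash
python3 -m handwheel '[[0.5,0,0,0.08,0,0,0],[0.5,0,0,0.16,0,0,0],[0.5,0,0,0.24,0,0,0],[0.5,0,0,0.3,0,0,0],[0.5,0,0,0.33,0,0,0]]'
python3 -m handwheel '[[0.5,0,0,0,0,0,0],[0,0,0,0,0,0,0],[0,0,0,0,0,0,0],[0,0,0,0,0,0,0],[0,0,0,0,0,0,0]]'
python3 -c "
from bench import robot;o=robot.get_obs();print(o['position'],o['force'],o['ft_torque'],o['grip_width'])"
```

```text
t: 2.28
position: [0.5171, -0.066, 0.0368]
orientation: [-3.141, -0.007, 0.003]
force: [0.3, -0.3, 0.1]
grip_width: 0.0431
t: 2.7
position: [0.5179, -0.0646, 0.0383]
orientation: [-3.14, -0.009, 0.0]
force: [-1.1, 4.7, 3.4]
grip_width: 0.0126
[ 0.51785634 -0.06455552  0.03833279] [-1.05324825  4.66684035  3.42238846] [ 0.92198017  0.44798672 -0.05110063] 0.012638263384119419
```

```bash
python3 -m handwheel '[[0,0,0,0,0,0,-0.1],[0,0,0,0,0,0,-0.2],[0,0,0,0,0,0,-0.3],[0,0,0,0,0,0,-0.4],[0,0,0,0,0,0,-0.5]]'
python3 -c "
from bench import robot;o=robot.get_obs();print(o['position'],o['force'],o['ft_torque'],o['grip_width'])"
python3 -m handwheel '[[0,0,0,0,0,0,-0.14],[0,0,0,0,0,0,-0.28],[0,0,0,0,0,0,-0.42],[0,0,0,0,0,0,-0.56],[0,0,0,0,0,0,-0.7]]'
python3 -c "
from bench import robot;o=robot.get_obs();print(o['position'],o['force'],o['ft_torque'],o['grip_width'])"
```

```text
t: 3.12
position: [0.5181, -0.0659, 0.0384]
orientation: [3.079, 0.626, 0.001]
force: [3.7, -4.4, -11.8]
grip_width: 0.0129
[ 0.518124   -0.06585711  0.03844942] [  3.66160201  -4.43087648 -11.81419402] [-0.88864802 -0.89331359 -0.16222343] 0.01287502431706967
t: 3.53
position: [0.5194, -0.0674, 0.0385]
orientation: [2.788, 1.442, 0.004]
force: [10.6, -2.9, -18.9]
grip_width: 0.013
[ 0.51941484 -0.06740352  0.03853484] [ 10.64739742  -2.86468243 -18.94299383] [-0.92102395 -2.28591869 -0.12706145] 0.012968331221647766
```

```bash
python3 -m handwheel '[[0,0,0,-0.006,0,0,-0.12],[0,0,0,-0.008,0,0,-0.24],[0,0,0,-0.008,0,0,-0.36],[0,0,0,-0.01,0,0,-0.48],[0,0,0,-0.01,0,0,-0.6]]'
python3 -c "
from bench import robot;o=robot.get_obs();print(o['position'],o['force'],o['ft_torque'],o['grip_width'])"
python3 -m handwheel '[[0,0,0,0,0,0,0],[0.3,0,0,0,0,0,0],[0.4,0,0,0,0,0,0],[0.4,0,0,0,0,0,0],[0.4,0,0,0,0,0,0]]'
python3 -m handwheel '[[0.4,0,0,-0.08,0,0,0],[0.4,0,0,-0.16,0,0,0],[0.4,0,0,-0.24,0,0,0],[0.4,0,0,-0.34,0,0,0],[0.4,0,0,-0.4,0,0,0]]'
python3 - <<'E'
from h import *
o=robot.get_obs();R=cv2.Rodrigues(o["orientation"])[0];print(o["position"],(R.T@(np.array([.522,.04,.14])-o["position"]))/.25,np.arctan2(R[1,0],R[0,0]),o["t"],o["force"])
E
```

```text
t: 3.95
position: [0.5207, -0.0681, 0.0389]
orientation: [2.37, 2.056, 0.009]
force: [23.0, -1.2, -46.3]
grip_width: 0.0126
[ 0.52072849 -0.06811002  0.03885198] [ 22.97956233  -1.21589987 -46.25152309] [-0.37553079 -4.94975335 -0.21937314] 0.012564286242411361
t: 4.37
position: [0.5212, -0.0683, 0.0397]
orientation: [2.369, 2.055, 0.009]
force: [-0.8, -0.8, -0.0]
grip_width: 0.034
t: 4.78
position: [0.5213, -0.068, 0.1427]
orientation: [2.367, 2.053, 0.012]
force: [0.6, 0.2, 1.1]
grip_width: 0.0337
[ 0.52130517 -0.06802646  0.14267096] [ 0.4281457  -0.05851788  0.01020903] 1.4287948130441732 4.7833 [0.61959887 0.20848317 1.051522  ]
```

```bash
python3 -m handwheel '[[0.9,0.09,-0.01,0,0,0,-0.12],[0.9,0.18,-0.02,0,0,0,-0.24],[0.9,0.27,-0.03,0,0,0,-0.36],[0.9,0.36,-0.05,0,0,0,-0.5],[0.9,0.43,-0.058,0,0,0,-0.625]]'
python3 -m handwheel '[[0.9,0,0,0,0,0,0],[0.9,0,0,0,0,0,0],[0.9,0,0,0,0,0,0],[0.9,0,0,0,0,0,0],[0.9,0,0,0,0,0,0]]'
python3 - <<'E'
from h import *
o=robot.get_obs();R=cv2.Rodrigues(o["orientation"])[0];print(o["position"],(R.T@(np.array([.522,.04,.052])-o["position"]))/.25,np.arctan2(R[1,0],R[0,0]),o["t"],o["force"])
a=robot.snapshot("side")[130:310,180:360];b=robot.snapshot("top")[150:270,160:320]
a=cv2.resize(a,(400,400));b=cv2.resize(b,(400,300));cv2.imwrite("pics/m2.png",np.hstack([a,np.vstack([b,np.zeros((100,400,3),np.uint8)])]))
E
```

```text
t: 5.2
position: [0.5218, 0.0426, 0.1433]
orientation: [1.788, 2.57, 0.009]
force: [0.3, 0.1, -0.7]
grip_width: 0.077
t: 5.62
position: [0.522, 0.0411, 0.1432]
orientation: [1.792, 2.567, 0.008]
force: [-0.3, 0.2, 0.5]
grip_width: 0.077
[0.52197487 0.04113176 0.14324306] [-0.00207738 -0.0052762   0.36495626] 1.9229713078293331 5.6167 [-0.26872422  0.190296    0.481475  ]
```

View pics/m2.png

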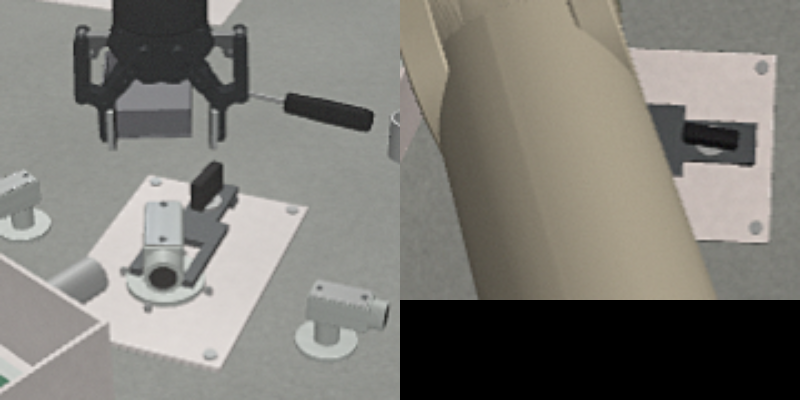

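The knob bar has turned to nearly along the plate (right pane, (685,132) to (738,142), about 1.4 rad). The jaws sit square above the elbow. Descending and gripping.

```bash
python3 -m handwheel '[[0.9,0,0,0.08,0,0,0],[0.9,0,-0.003,0.16,0,0,0],[0.9,0,-0.004,0.24,0,0,0],[0.9,0,-0.005,0.32,0,0,0],[0.9,0,-0.005,0.365,0,0,0]]'
python3 -m handwheel '[[0.9,0,0,0,0,0,0],[0,0,0,0,0,0,0],[0,0,0,0,0,0,0],[0,0,0,0,0,0,0],[0,0,0,0,0,0,0]]'
python3 - <<'E'
from h import *
o=robot.get_obs();R=cv2.Rodrigues(o["orientation"])[0];print(o["position"],(R.T@(np.array([.522,.04,.052])-o["position"]))/.25,np.arctan2(R[1,0],R[0,0]),o["t"],o["force"],o["ft_torque"],o["grip_width"])
E
```

```text
t: 6.13
position: [0.5208, 0.0401, 0.0499]
orientation: [1.793, 2.569, 0.006]
force: [-1.4, 0.4, 0.8]
grip_width: 0.0769
t: 6.55
position: [0.5219, 0.0402, 0.0512]
orientation: [1.792, 2.567, 0.008]
force: [0.6, 1.1, 3.6]
grip_width: 0.0333
[0.52188503 0.04018854 0.05121604] [-0.00088561  0.00020459 -0.00312852] 1.922414160043258 6.55 [0.59216075 1.11837731 3.58204661] [ 0.24941015 -0.13900449 -0.09115237] 0.03331293559215494
```

```bash
python3 -m handwheel '[[0,0,0,0,0,0,0.06],[0,0,0,0,0,0,0.14],[0,0,0,0,0,0,0.22],[0,0,0,0,0,0,0.3],[0,0,0,0,0,0,0.38]]'
python3 -c "
from bench import robot;o=robot.get_obs();print(o['position'],o['force'],o['ft_torque'],o['grip_width'])"
python3 -m handwheel '[[0,0,0,0,0,0,0.12],[0,0,0,0,0,0,0.24],[0,0,0,0,0,0,0.36],[0,0,0,0,0,0,0.48],[0,0,0,0,0,0,0.58]]'
python3 -m handwheel '[[0,0,0,0,0,0,0.03],[0,0,0,0,0,0,0.03],[0,0,0,0,0,0,0.03],[0,0,0,0,0,0,0.03],[0,0,0,0,0,0,0.03]]'
python3 - <<'E'
from h import *
o=robot.get_obs();R=cv2.Rodrigues(o["orientation"])[0];print(o["position"],np.arctan2(R[1,0],R[0,0]),o["t"],o["force"],o["ft_torque"],o["grip_width"])
E
```

```text
t: 6.97
position: [0.5219, 0.0402, 0.0516]
orientation: [2.158, 2.269, 0.01]
force: [0.6, 0.0, -2.4]
grip_width: 0.0336
[0.52185189 0.0401832  0.05158204] [ 0.63253832  0.019421   -2.36358744] [-0.00394803  0.07376457  0.01067615] 0.03355087835502717
t: 7.38
position: [0.5219, 0.0404, 0.0518]
orientation: [2.62, 1.718, 0.015]
force: [1.3, 0.8, -4.1]
grip_width: 0.033
t: 7.8
position: [0.5219, 0.0404, 0.0519]
orientation: [2.639, 1.688, 0.015]
force: [1.4, 1.0, -4.0]
grip_width: 0.0329
[0.52193017 0.04042492 0.05191988] 1.138140685453238 7.8 [ 1.38603426  0.9831448  -4.01854495] [ 0.20926645 -0.15415647 -0.0486789 ] 0.032942444224769246
```

```bash
python3 -m handwheel '[[0.5,0,0,0,0,0,0],[0.9,0,0,0,0,0,0],[0.9,0,0,0,0,0,0],[0.9,0,0,0,0,0,0],[0.9,0,0,0,0,0,0]]'
python3 -m handwheel '[[0.9,0,0,-0.08,0,0,0],[0.9,0,0,-0.16,0,0,0],[0.9,0,0,-0.24,0,0,0],[0.9,0,0,-0.34,0,0,0],[0.9,0,0,-0.4,0,0,0]]'
python3 -m handwheel '[[0.6,-0.15,0.07,0,0,0,0],[0.4,-0.3,0.14,0,0,0,0],[0.4,-0.45,0.21,0,0,0,-0.12],[0.4,-0.6,0.28,0,0,0,-0.24],[0.4,-0.73,0.34,0,0,0,-0.36]]'
python3 - <<'E'
from h import *
o=robot.get_obs();R=cv2.Rodrigues(o["orientation"])[0];print(o["position"],(R.T@(np.array([.519,-.065,.13])-o["position"]))/.25,np.arctan2(R[1,0],R[0,0]),o["t"],o["force"])
crop("top",160,150,160,110,5,"crop3.png")
E
```

```text
t: 8.22
position: [0.5221, 0.0404, 0.0522]
orientation: [2.639, 1.688, 0.015]
force: [-1.0, 0.5, -0.8]
grip_width: 0.0769
t: 8.63
position: [0.5215, 0.0409, 0.1546]
orientation: [2.638, 1.688, 0.019]
force: [0.6, -0.2, -0.5]
grip_width: 0.0768
t: 9.05
position: [0.5218, -0.1635, 0.1553]
orientation: [2.368, 2.045, 0.015]
force: [1.9, -0.2, 0.4]
grip_width: 0.034
[ 0.52177055 -0.1635406   0.15529412] [ 0.38843532 -0.06996932  0.09972864] 1.4246498126157812 9.05 [ 1.92438399 -0.17930284  0.37002406]
```

View pics/crop3.png

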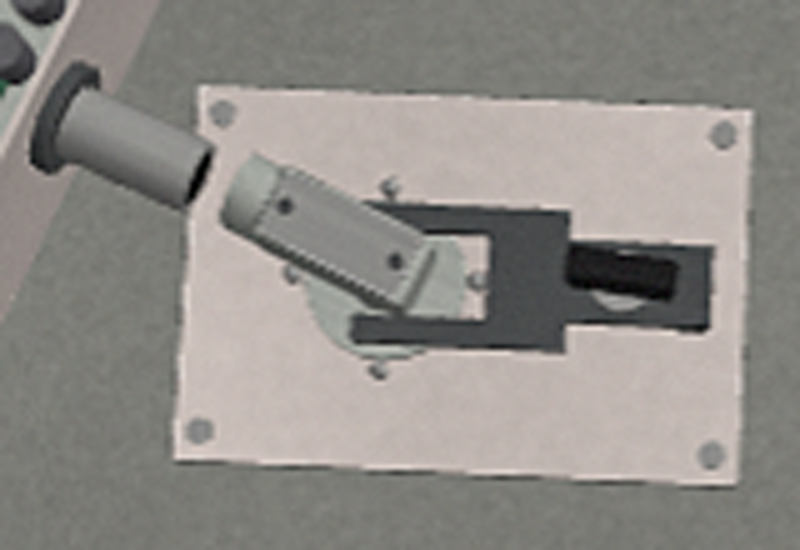

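The elbow now points at the stub and the knob bar is at about 1.45 rad. The cover screws are at (285,206) and (396,261), and there's a fourth pin at (293,271). I'll refine the angles with detected line segments.

```bash
python3 - <<'E'
from h import *
P=lambda l:[(160+(u-2)/5,150+(v-2)/5) for u,v in l]   # crop->pixel centre
ang=lambda q:float(np.arctan2(*(q[0]-q[1])[1::-1]))
pins=ray("top",P([(390,186),(378,371),(477,281),(293,271)]),.016);print("A",pins.mean(0))
A=(pins[0]+pins[1])/2
print("screws",ang(ray("top",P([(285,206),(396,261)]),.084)))
m=ray("top",P([(199,178)]),.064)[0];print("mouth",m,np.arctan2(*(m-pins.mean(0))[1::-1]),np.arctan2(*(m-A)[1::-1]))
im=np.mean([robot.snapshot("top") for _ in range(4)],0).astype(np.uint8)
g=cv2.cvtColor(im,6);big=cv2.resize(g[95:260,75:330],None,fx=4,fy=4,interpolation=2)
L=cv2.createLineSegmentDetector().detect(big)[0].reshape(-1,2,2)
K,d,R,t=cam("top")
def n(p):
    q=cv2.undistortPoints(p.reshape(-1,1,2),K,d).reshape(-1,2);q=np.c_[q,np.ones(2)]@R;return np.cross(q[0],q[1])
for l in L:
    p=(l-1.5)/4+[75,95]
    if np.linalg.norm(p[0]-p[1])<14: continue
    if not(p[:,0].max()<250): continue
    z=n(p.astype(float));a=np.arctan2(-z[0],z[1])%np.pi # horizontal direction in plane (z cross n)
    print(p.round(1).tolist(),"horiz yaw",round(a,4),"mod pi/2",round(a%(np.pi/2),4))
E
```

```text
A [0.52348645 0.04052712 0.016     ]
screws 1.1308567152361484
mouth [0.55614423 0.11667738 0.064     ] 1.1656609514185348 1.1600895058790965
[[231.7, 243.4], [246.0, 243.4]] horiz yaw 1.5984 mod pi/2 0.0276
[[178.4, 138.7], [133.2, 119.1]] horiz yaw 1.172 mod pi/2 1.172
[[193.9, 241.2], [233.2, 243.0]] horiz yaw 1.5523 mod pi/2 1.5523
[[122.1, 151.7], [133.5, 129.0]] horiz yaw 2.754 mod pi/2 1.1832
[[231.2, 209.2], [204.2, 195.1]] horiz yaw 1.114 mod pi/2 1.114
[[143.1, 134.7], [131.5, 157.2]] horiz yaw 2.74 mod pi/2 1.1692
[[120.9, 103.8], [182.8, 130.4]] horiz yaw 1.1707 mod pi/2 1.1707
[[124.2, 196.2], [150.5, 208.6]] horiz yaw 1.1666 mod pi/2 1.1666
[[80.9, 176.2], [124.2, 196.3]] horiz yaw 1.1729 mod pi/2 1.1729
[[148.2, 191.7], [133.8, 185.1]] horiz yaw 1.1674 mod pi/2 1.1674
[[161.0, 166.9], [148.8, 191.5]] horiz yaw 2.7446 mod pi/2 1.1738
[[185.1, 129.2], [120.2, 101.4]] horiz yaw 1.1717 mod pi/2 1.1717
[[121.0, 179.3], [132.6, 157.1]] horiz yaw 2.7308 mod pi/2 1.16
[[197.4, 193.3], [194.5, 233.6]] horiz yaw 3.123 mod pi/2 1.5523
[[119.5, 101.4], [80.8, 175.9]] horiz yaw 2.7446 mod pi/2 1.1738
[[225.4, 243.7], [211.0, 243.7]] horiz yaw 1.5991 mod pi/2 0.0283
[[133.8, 118.9], [121.7, 105.1]] horiz yaw 0.7558 mod pi/2 0.7558
[[246.7, 244.7], [232.3, 244.6]] horiz yaw 1.5909 mod pi/2 0.0201
[[137.2, 148.0], [155.4, 156.1]] horiz yaw 1.1734 mod pi/2 1.1734
[[147.5, 206.0], [185.2, 130.3]] horiz yaw 2.7408 mod pi/2 1.17
[[83.5, 174.9], [120.1, 104.3]] horiz yaw 2.7442 mod pi/2 1.1734
[[133.7, 120.0], [101.3, 183.7]] horiz yaw 2.7456 mod pi/2 1.1749
[[231.0, 217.3], [245.4, 217.2]] horiz yaw 1.5983 mod pi/2 0.0275
[[165.2, 166.5], [149.7, 197.4]] horiz yaw 2.7389 mod pi/2 1.1681
[[151.9, 211.2], [90.4, 182.6]] horiz yaw 1.1715 mod pi/2 1.1715
[[101.0, 183.3], [83.8, 175.2]] horiz yaw 1.1694 mod pi/2 1.1694
[[109.1, 179.0], [121.5, 155.0]] horiz yaw 2.7355 mod pi/2 1.1648
```

The box rim lines consistently put the stub yaw at 1.172, with the mouth bearing at 1.16 agreeing. The elbow sits at about 1.13 (tool yaw 1.138), so I'm correcting it by +0.034.

```bash
python3 -m handwheel '[[0.9,0.16,-0.02,0,0,0,0.08],[0.9,0.32,-0.05,0,0,0,0.16],[0.9,0.48,-0.07,0,0,0,0.24],[0.9,0.64,-0.1,0,0,0,0.32],[0.9,0.807,-0.118,0,0,0,0.365]]'
python3 -m handwheel '[[0.9,0,0,0,0,0,0],[0.9,0,0,0,0,0,0],[0.9,0,0,0,0,0,0],[0.9,0,0,0,0,0,0],[0.9,0,0,0,0,0,0]]'
python3 - <<'E'
from h import *
o=robot.get_obs();R=cv2.Rodrigues(o["orientation"])[0];print(o["position"],(R.T@(np.array([.522,.0404,.052])-o["position"]))/.25,np.arctan2(R[1,0],R[0,0]),o["t"],o["force"])
E
```

```text
t: 9.72
position: [0.5222, 0.0474, 0.1551]
orientation: [2.643, 1.679, 0.02]
force: [1.8, -0.2, 0.0]
grip_width: 0.0769
t: 10.13
position: [0.5223, 0.0462, 0.155]
orientation: [2.645, 1.677, 0.019]
force: [-0.3, -0.1, 0.0]
grip_width: 0.0767
[0.52227556 0.0462349  0.1549912 ] [-0.02358952  0.002789    0.4119426 ] 1.1302215339941073 10.1333 [-0.29769847 -0.08239722  0.004091  ]
```

```bash
python3 -m handwheel '[[0.9,-0.02,0.003,0.08,0,0,0],[0.9,-0.024,0.003,0.16,0,0,0],[0.9,-0.024,0.003,0.25,0,0,0],[0.9,-0.024,0.003,0.34,0,0,0],[0.9,-0.024,0.003,0.41,0,0,0]]'
python3 -m handwheel '[[0.9,0,0,0,0,0,0],[0,0,0,0,0,0,0],[0,0,0,0,0,0,0],[0,0,0,0,0,0,0],[0,0,0,0,0,0,0]]'
python3 - <<'E'
from h import *
o=robot.get_obs();R=cv2.Rodrigues(o["orientation"])[0];y=np.arctan2(R[1,0],R[0,0]);print(o["position"],y,(1.173-y)/(np.pi/4),R[:,2],o["t"],o["force"],o["ft_torque"],o["grip_width"])
E
```

```text
t: 10.55
position: [0.5215, 0.0385, 0.0507]
orientation: [2.647, 1.673, 0.017]
force: [0.6, 0.2, -0.4]
grip_width: 0.0768
t: 10.97
position: [0.5225, 0.0384, 0.0523]
orientation: [2.646, 1.672, 0.02]
force: [0.2, -2.4, 2.5]
grip_width: 0.0331
[0.52250164 0.03843473 0.05227591] 1.1270621304184734 0.058489912152086314 [ 0.01672717 -0.00261168 -0.99985668] 10.9667 [ 0.23245697 -2.37421441  2.45483354] [-0.18318278 -0.02337653  0.12655364] 0.033104029035384244
```

```bash
python3 -m handwheel '[[0,0,0,0,0,0,-0.02],[0,0,0,0,0,0,-0.04],[0,0,0,0,0,0,-0.06],[0,0,0,0,0,0,-0.06],[0,0,0,0,0,0,-0.06]]'
python3 - <<'E'
from h import *
o=robot.get_obs();R=cv2.Rodrigues(o["orientation"])[0];print(o["position"],np.arctan2(R[1,0],R[0,0]),o["force"],o["ft_torque"],o["grip_width"])
E
python3 -m handwheel '[[0.5,0,0,0,0,0,0],[0.9,0,0,0,0,0,0],[0.9,0,0,0,0,0,0],[0.9,0,0,0,0,0,0],[0.9,0,0,0,0,0,0]]'
python3 -m handwheel '[[0.9,0,0,-0.08,0,0,0],[0.9,0,0,-0.16,0,0,0],[0.9,0,0,-0.24,0,0,0],[0.9,0,0,-0.34,0,0,0],[0.9,0,0,-0.4,0,0,0]]'
python3 -m handwheel '[[0.6,-0.15,0.07,0,0,0,0],[0.4,-0.3,0.14,0,0,0,0],[0.4,-0.45,0.21,0,0,0,-0.12],[0.4,-0.6,0.28,0,0,0,-0.24],[0.4,-0.73,0.34,0,0,0,-0.33]]'
python3 - <<'E'
from h import *
o=robot.get_obs();R=cv2.Rodrigues(o["orientation"])[0];print(o["position"],(R.T@(np.array([.519,-.065,.13])-o["position"]))/.25,np.arctan2(R[1,0],R[0,0]),R[:,2],o["t"])
w=cv2.Rodrigues(R.T@cv2.Rodrigues(np.array([np.pi*np.cos(.715),np.pi*np.sin(.715),0]))[0])[0].ravel()/(np.pi/4);print("turn to straight down yaw1.43",w)
im=np.mean([robot.snapshot("top") for _ in range(4)],0).astype(np.uint8)
K,d,Rc,t=cam("top")
L=cv2.createLineSegmentDetector().detect(cv2.resize(cv2.cvtColor(im,6)[170:225,195:310],None,fx=4,fy=4,interpolation=2))[0].reshape(-1,2,2)
for l in L:
    p=((l-1.5)/4+[195,170]).astype(float)
    if np.linalg.norm(p[0]-p[1])<9: continue
    q=cv2.undistortPoints(p.reshape(-1,1,2),K,d).reshape(-1,2);q=np.c_[q,np.ones(2)]@Rc;z=np.cross(q[0],q[1])
    print(p.round(1).tolist(),round(np.arctan2(-z[0],z[1])%np.pi,4))
cv2.imwrite("pics/crop4.png",cv2.resize(im[150:260,160:320],None,fx=5,fy=5,interpolation=2))
E
```

```text
t: 11.38
position: [0.5226, 0.0385, 0.0524]
orientation: [2.606, 1.734, 0.02]
force: [1.1, 0.1, 1.7]
grip_width: 0.0328
[0.52264229 0.03846403 0.05244446] 1.1743393725168707 [1.12815877 0.09689159 1.70887471] [0.010887   0.05944041 0.05330881] 0.032837715813698994
t: 11.8
position: [0.5227, 0.0385, 0.0525]
orientation: [2.606, 1.734, 0.02]
force: [-0.6, -0.2, -0.1]
grip_width: 0.0767
t: 12.22
position: [0.5216, 0.0391, 0.1549]
orientation: [2.604, 1.734, 0.023]
force: [0.7, 0.5, 1.1]
grip_width: 0.077
t: 12.63
position: [0.5292, -0.1653, 0.1556]
orientation: [2.353, 2.058, 0.019]
force: [1.0, -0.8, -0.3]
grip_width: 0.0341
[ 0.52920134 -0.16528252  0.15564837] [ 0.39223368 -0.09581395  0.10034087] 1.4373584687828105 [ 0.01948226 -0.00358367 -0.99980378] 12.6333
turn to straight down yaw1.43 [0.02519815 0.00112962 0.00938088]
[[286.7, 214.6], [272.6, 214.4]] 1.5794
[[272.6, 220.2], [230.1, 218.3]] 1.5495
[[257.0, 196.6], [244.5, 196.4]] 1.5773
[[282.9, 197.8], [302.6, 198.7]] 1.5453
[[300.5, 216.3], [286.1, 214.8]] 1.4875
[[230.4, 189.6], [273.8, 191.6]] 1.5452
[[299.8, 170.5], [277.3
[... 308 characters left out ...]
4], [217.7, 203.0]] 1.1679
[[296.7, 199.8], [283.5, 199.3]] 1.555
[[197.3, 193.3], [195.5, 220.7]] 3.1285
[[232.0, 220.1], [241.3, 220.3]] 1.569
[[245.4, 195.2], [257.0, 195.2]] 1.5919
[[272.9, 213.2], [287.6, 213.3]] 1.5872
[[231.0, 217.2], [245.4, 217.3]] 1.593
[[307.8, 224.2], [308.5, 202.0]] 3.1209
[[308.5, 201.0], [308.5, 184.8]] 0.016
[[251.3, 218.2], [267.6, 218.2]] 1.5915
[[247.1, 200.8], [241.8, 211.4]] 2.7238
[[240.9, 209.2], [245.5, 198.9]] 2.761
[[244.8, 220.7], [261.7, 220.7]] 1.5941
[[285.1, 171.7], [294.2, 171.7]] 1.5935
[[270.7, 192.7], [260.1, 192.7]] 1.589
[[248.8, 191.8], [239.5, 191.6]] 1.5743
[[256.7, 189.3], [245.4, 189.3]] 1.5924
[[287.0, 196.3], [275.4, 196.2]] 1.5802
```

View pics/crop4.png

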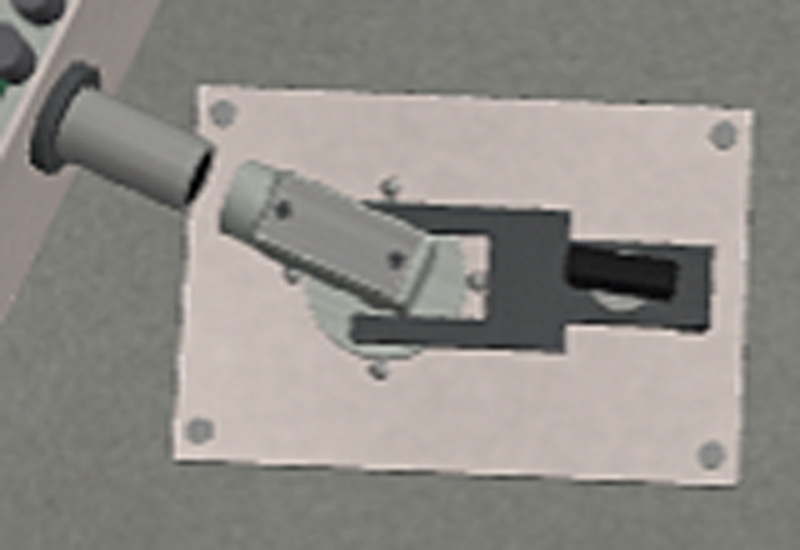

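Elbow edges now read about 1.17, in line with the stub (screws at (283,210) and (397,260)). The knob bar is centred at (622,270). Going back to tighten it.

```bash
python3 -m handwheel '[[0.5,0.1,-0.02,0.02,0,0,0],[0.5,0.2,-0.04,0.05,0,0,0],[0.5,0.3,-0.07,0.08,0.01,0,0],[0.5,0.39,-0.096,0.1,0.025,0,0.01],[0.5,0.39,-0.096,0.1,0.025,0,0.01]]'
python3 -m handwheel '[[0.5,0,0,0,0,0,0],[0.5,0,0,0,0,0,0],[0.5,0,0,0,0,0,0],[0.5,0,0,0,0,0,0],[0.5,0,0,0,0,0,0]]'
python3 - <<'E'
from h import *
o=robot.get_obs();R=cv2.Rodrigues(o["orientation"])[0];print(o["position"],(R.T@(np.array([.519,-.065,.041])-o["position"]))/.25,np.arctan2(R[1,0],R[0,0]),R[:,2],o["t"])
E
```

```text
t: 13.25
position: [0.5185, -0.0554, 0.1292]
orientation: [-2.368, -2.058, -0.001]
force: [1.5, 1.0, 0.2]
grip_width: 0.0429
t: 13.67
position: [0.5186, -0.0563, 0.1293]
orientation: [-2.37, -2.057, -0.001]
force: [0.9, -0.8, -0.9]
grip_width: 0.0425
[ 0.51864695 -0.05631879  0.12931034] [-0.03523393  0.00719631  0.35312045] 1.4296154923993933 [-0.00213713  0.00331593 -0.99999222] 13.6667
```

```bash
python3 -m handwheel '[[0.5,-0.02,0.004,0.08,0,0,0],[0.5,-0.035,0.007,0.16,0,0,0],[0.5,-0.035,0.007,0.24,0,0,0],[0.5,-0.035,0.007,0.32,0,0,0],[0.5,-0.035,0.007,0.353,0,0,0]]'
python3 -m handwheel '[[0.5,0,0,0,0,0,0],[0,0,0,0,0,0,0],[0,0,0,0,0,0,0],[0,0,0,0,0,0,0],[0,0,0,0,0,0,0]]'
python3 - <<'E'
from h import *
o=robot.get_obs();R=cv2.Rodrigues(o["orientation"])[0];y=np.arctan2(R[1,0],R[0,0]);print(o["position"],y,o["force"],o["ft_torque"],o["grip_width"])
E
python3 -m handwheel '[[0,0,0,0,0,0,0.1],[0,0,0,0.001,0,0,0.22],[0,0,0,0.002,0,0,0.34],[0,0,0,0.003,0,0,0.46],[0,0,0,0.003,0,0,0.58]]'
python3 - <<'E'
from h import *
o=robot.get_obs();R=cv2.Rodrigues(o["orientation"])[0];y=np.arctan2(R[1,0],R[0,0]);print((R.T@(np.array([.519,-.065,.041])-o["position"]))/.25,y,o["force"],o["ft_torque"],o["grip_width"])
E
```

```text
t: 14.08
position: [0.5175, -0.0657, 0.0386]
orientation: [-2.369, -2.053, 0.002]
force: [-1.0, 0.3, -0.4]
grip_width: 0.0428
t: 14.5
position: [0.5209, -0.0664, 0.0404]
orientation: [-2.374, -2.056, -0.006]
force: [9.9, -2.1, -10.0]
grip_width: 0.0124
[ 0.52094004 -0.06640341  0.0403786 ] 1.427455716701137 [  9.92437446  -2.09596668 -10.00806785] [-0.29670936 -2.16421695  0.07805732] 0.01235726867123003
t: 14.92
position: [0.5203, -0.066, 0.0403]
orientation: [-2.779, -1.46, -0.004]
force: [-4.3, 1.0, -0.7]
grip_width: 0.0127
[ 0.00040317 -0.00645733 -0.0027953 ] 0.9676587307405745 [-4.33303516  0.96481199 -0.69920092] [0.45438586 1.09885211 0.09126231] 0.012735859174368085
```

```bash
python3 -m handwheel '[[0,0,0,0,0,0,0.12],[0,0,0,0.001,0,0,0.24],[0,0,0,0.002,0,0,0.36],[0,0,0,0.002,0,0,0.48],[0,0,0,0.003,0,0,0.6]]'
python3 - <<'E'
from h import *
o=robot.get_obs();R=cv2.Rodrigues(o["orientation"])[0];y=np.arctan2(R[1,0],R[0,0]);print((R.T@(np.array([.5205,-.066,.04])-o["position"]))/.25,y,o["force"],o["ft_torque"],o["grip_width"])
E
python3 -m handwheel '[[0,0,0,0,0,0,0.12],[0,0,0,0.001,0,0,0.24],[0,0,0,0.002,0,0,0.36],[0,0,0,0.002,0,0,0.44],[0,0,0,0.003,0,0,0.5]]'
python3 - <<'E'
from h import *
o=robot.get_obs();R=cv2.Rodrigues(o["orientation"])[0];y=np.arctan2(R[1,0],R[0,0]);print((R.T@(np.array([.5205,-.066,.039])-o["position"]))/.25,y,o["force"],o["ft_torque"],o["grip_width"])
E
```

```text
t: 15.33
position: [0.5197, -0.0652, 0.0403]
orientation: [-3.043, -0.765, -0.001]
force: [-6.1, 1.7, 2.9]
grip_width: 0.0126
[0.00115919 0.00435486 0.00114579] 0.49256478430130435 [-6.1356009   1.66479749  2.87783691] [0.71118373 1.23540352 0.15868511] 0.01258301156959684
t: 15.75
position: [0.5195, -0.0644, 0.0403]
orientation: [-3.133, -0.152, 0.0]
force: [-4.0, 2.3, 0.3]
grip_width: 0.0128
[0.00317552 0.00682493 0.00517397] 0.09713520742700701 [-3.99529834  2.28232531  0.26280246] [0.62658365 0.72277175 0.13374933] 0.012807171535295866
```

Now small steps until the stop is felt.

```bash
cat > q.py <<'E'
from h import *
o=robot.get_obs();R=cv2.Rodrigues(o["orientation"])[0];print(np.arctan2(R[1,0],R[0,0]).round(4),o["position"].round(4),o["force"].round(1),o["ft_torque"].round(3),o["grip_width"].round(4),o["joint_torque"][6].round(3))
E
python3 q.py
python3 -m handwheel '[[0,0,0,0.001,0,0,0.04],[0,0,0,0.001,0,0,0.08],[0,0,0,0.001,0,0,0.12],[0,0,0,0.001,0,0,0.14],[0,0,0,0.001,0,0,0.14]]' >/dev/null; python3 q.py
python3 -m handwheel '[[0,0,0,0,0,0,0.04],[0,0,0,0,0,0,0.07],[0,0,0,0,0,0,0.1],[0,0,0,0,0,0,0.1],[0,0,0,0,0,0,0.1]]' >/dev/null; python3 q.py
```

```text
Traceback (most recent call last):
  File "q.py", line 2, in <module>
    o=robot.get_obs();R=cv2.Rodrigues(o["orientation"])[0];print(np.arctan2(R[1,0],R[0,0]).round(4),o["position"].round(4),o["force"].round(1),o["ft_torque"].round(3),o["grip_width"].round(4),o["joint_torque"][6].round(3))
                                                                                                                                                                       ^^^^^^^^^^^^^^^^^^^^^
AttributeError: 'float' object has no attribute 'round'
Traceback (most recent call last):
  File "q.py", line 2, in <module>
    o=robot.get_obs();R=cv2.Rodrigues(o["orientation"])[0];print(np.arctan2(R[1,0],R[0,0]).round(4),o["position"].round(4),o["force"].round(1),o["ft_torque"].round(3),o["grip_width"].round(4),o["joint_torque"][6].round(3))
                                                                                                                                                                       ^^^^^^^^^^^^^^^^^^^^^
AttributeError: 'float' object has no attribute 'round'
Traceback (most recent call last):
  File "q.py", line 2, in <module>
    o=robot.get_obs();R=cv2.Rodrigues(o["orientation"])[0];print(np.arctan2(R[1,0],R[0,0]).round(4),o["position"].round(4),o["force"].round(1),o["ft_torque"].round(3),o["grip_width"].round(4),o["joint_torque"][6].round(3))
                                                                                                                                                                       ^^^^^^^^^^^^^^^^^^^^^
AttributeError: 'float' object has no attribute 'round'
```

```bash
sed -i 's/o\["grip_width"\].round(4)/o["grip_width"]/' q.py; python3 q.py
python3 -m handwheel '[[0,0,0,0,0,0,0.02],[0,0,0,0,0,0,0.05],[0,0,0,0,0,0,0.05],[0,0,0,0,0,0,0.05],[0,0,0,0,0,0,0.05]]' >/dev/null; python3 q.py
```

```text
-0.0893 [ 0.5196 -0.0641  0.0404] [ 0.1 -1.9 -7.5] [-0.265 -0.372  1.849] 0.012720265369299334 -2.047
-0.1277 [ 0.5195 -0.0641  0.0405] [ 1.  -1.8 -6.5] [-0.394 -0.278  2.692] 0.012472906731118116 -2.691
```

The moment about z jumped from 0.13 to 2.7 N m, so the knob is on its stop. I'm easing the twist (still in the tightening direction), then releasing and lifting.

```bash
python3 -m handwheel '[[0,0,0,0,0,0,-0.05],[0,0,0,0,0,0,-0.11],[0,0,0,0,0,0,-0.11],[0,0,0,0,0,0,-0.11],[0,0,0,0,0,0,-0.11]]' >/dev/null; python3 q.py
python3 -m handwheel '[[0.1,0,0,0,0,0,0],[0.3,0,0,0,0,0,0],[0.5,0,0,0,0,0,0],[0.5,0,0,0,0,0,0],[0.5,0,0,0,0,0,0]]'
python3 -m handwheel '[[0.5,0,0,-0.08,0,0,0],[0.5,0,0,-0.16,0,0,0],[0.5,0,0,-0.24,0,0,0],[0.5,0,0,-0.34,0,0,0],[0.5,0,0,-0.42,0,0,0]]'
python3 -m handwheel '[[0.5,0,0.16,0,0,0,0],[0.5,0,0.32,0,0,0,0],[0.5,0,0.48,0,0,0,0],[0.5,0,0.64,0,0,0,0],[0.5,0,0.8,0,0,0,0]]'
python3 - <<'E'
from h import *
im=np.mean([robot.snapshot("top") for _ in range(4)],0).astype(np.uint8)
m=(im.max(2)<40).astype(np.uint8);m[:, :270]=0;m[:,300:]=0;m[:180]=0;m[230:]=0
for c in cv2.findContours(m,0,1)[0]:
    if cv2.contourArea(c)>20: print(cv2.minAreaRect(c))
K,d,Rc,t=cam("top")
L=cv2.createLineSegmentDetector().detect(cv2.resize(cv2.cvtColor(im,6)[170:225,195:310],None,fx=4,fy=4,interpolation=2))[0].reshape(-1,2,2)
for l in L:
    p=((l-1.5)/4+[195,170]).astype(float)
    if np.linalg.norm(p[0]-p[1])<9: continue
    q=cv2.undistortPoints(p.reshape(-1,1,2),K,d).reshape(-1,2);q=np.c_[q,np.ones(2)]@Rc;z=np.cross(q[0],q[1]);a=np.arctan2(-z[0],z[1])%np.pi
    if 1.45<a<1.65: continue
    print(p.round(1).tolist(),round(a,4))
cv2.imwrite("pics/crop5.png",cv2.resize(im[150:260,160:320],None,fx=5,fy=5,interpolation=2))
E
```

```text
-0.044 [ 0.5195 -0.064   0.0404] [ 1.1 -1.3 -8. ] [ 0.015 -0.431  0.857] 0.012308118038651485 -0.868
t: 17.83
position: [0.5202, -0.0641, 0.0412]
orientation: [-3.136, 0.07, -0.002]
force: [-0.5, 0.7, -0.3]
grip_width: 0.0427
t: 18.25
position: [0.5205, -0.0645, 0.1483]
orientation: [-3.136, 0.071, -0.005]
force: [0.9, -0.1, 0.5]
grip_width: 0.0423
t: 18.67
position: [0.5114, -0.2662, 0.1481]
orientation: [-3.137, 0.071, -0.007]
force: [0.7, -0.3, -0.7]
grip_width: 0.0429
((284.0, 204.0), (22.0, 6.0), 90.0)
[[203.2, 179.0], [198.0, 191.1]] 2.7923
[[196.0, 189.9], [200.8, 178.9]] 2.7877
[[302.0, 201.0], [301.5, 215.1]] 3.1256
[[216.5, 202.6], [203.0, 195.5]] 1.1102
[[243.0, 194.9], [232.0, 190.3]] 1.1904
[[232.1, 209.5], [218.1, 203.2]] 1.17
[[280.1, 210.3], [281.1, 200.3]] 3.0628
[[197.3, 193.3], [195.6, 219.8]] 3.1296
[[210.9, 197.4], [219.6, 200.9]] 1.2046
[[219.6, 201.2], [228.5, 205.1]] 1.1827
[[307.8, 224.2], [308.6, 202.0]] 3.1202
[[308.5, 201.0], [308.5, 184.8]] 0.0158
[[241.0, 209.0], [245.9, 198.4]] 2.7451
[[247.4, 200.0], [241.9, 211.3]] 2.7294
[[300.2, 210.4], [300.3, 201.0]] 0.0146
```

View pics/crop5.png

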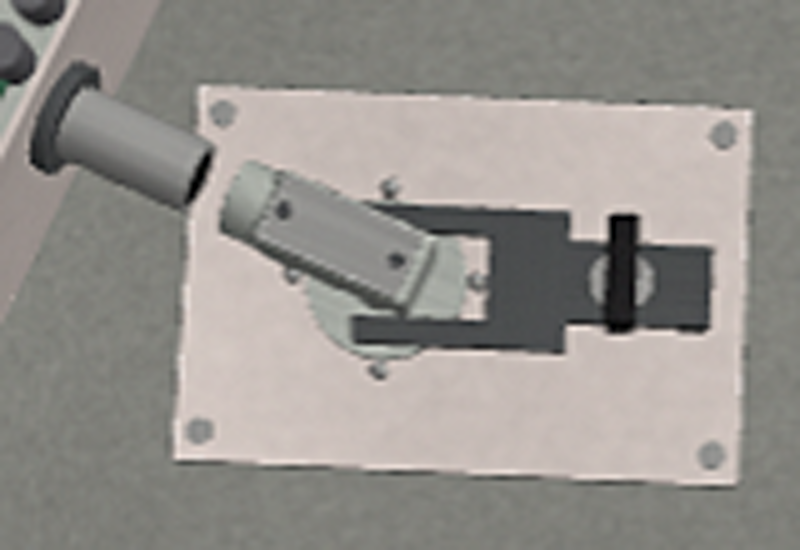

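The bar is back at its home orientation (622,272) and the elbow's edges read 1.17 to 1.19 against the stub's 1.172. The arm is clear, so I'm handing in.

```bash
python3 -c "
from bench import robot;print(robot.close_job())"
```

```text
the job is handed in; nothing more can be done
None
```

The job is done and handed in: the elbow is in line with the stub and the knob is screwed home on its stop. The run ended at about 19 s of the 64 s allowed; no verdict was reported.

I loosened the knob by about 1.43 rad, under half a turn. The elbow then turned freely, with almost no resisting moment. The first turn left it about 0.04 rad past the line, so I gripped it again and corrected it before tightening.

**Last checks:**
- **Knob:** while tightening, the wrist moment jumped from about 0.13 to 2.7 N m, which I read as the stop. In the final top view the bar is back at its starting orientation.
- **Elbow:** its yaw was 1.174 by the tool when I let go. The clearest edges in the final picture read 1.16 to 1.19, against 1.172 for the stub from the box's lines.
- **Other readings:** some differ from these. One short edge at the elbow's outlet read 1.11. The stub's bearing from the turning axis read 1.16, and its own outline edges read 1.11 to 1.13. I trusted the box's lines because they are longer and agree with one another.
- **Forces:** at the call-end readings the highest was about 52 N at the wrist, when the knob rose in the grip during loosening. I only saw the force at the end of each call, so a brief higher peak could have been missed.
- **Other objects:** I never moved to the screwdriver, coupling or tray. I did not check them in a final picture.

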